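# Slide a deck blank over the edge and tray it

## Task

In the model-boat workshop, take the thin wooden deck blank with the pointed bow: with a finger pressed on it, slide it lying flat until its square stern sticks out about 5 cm over the edge of the raised board on the tray's side. Then pinch the overhanging part by its two long sides, lift it off and lay it gently flat on the floor of the wooden tray, and let go. Do not drag the big sheet underneath along, and do not let the blank tip over the edge or drop it into the tray from above.

Things in the scene. Friction and masses are not known exactly. Their poses are not given: they have to be found in the camera images.
- deck: Loose pale wood blank, 4 mm thick, 40 g: rectangle 52 (x) by 140 mm (y), plus a 26 mm pointed bow at +y; square stern at -y, 35 to 65 mm inside the board's -y edge. Origin: rectangle's centre, underside (68 mm above the table). Balances 7 mm bow-ward. Slides easily if pressed with 2-10 N and dragged. 110 mm beside it lies a plain strip (40 x 160 mm, no point), not wanted; either may be nearer.
- sheet: Big brown sheet, 210 mm (its x) by 236 mm (its y), 3 mm thick, 0.3 kg, lying loose on the board and nearly covering it, under the blank and the strip. Origin: centre of its underside. It grips the board about twice as well as the blank grips it.
- board: Raised wooden board, fixed, 260 mm (its x) by 240 mm (its y), top 65 mm above the table, on two battens. Origin: centre of its footprint at table height. Its -y edge (120 mm from the origin, on the robot's right) is the one towards the tray; nothing but the low tray stands beyond it.
- tray: Open dark wooden tray, fixed on the table to the right of the board: outside 160 mm (its x) by 230 mm (its y) by 22 mm high, walls and floor 5 mm thick. Origin: centre of its underside, at table height. The blank fits in lengthwise along the tray's y, either way round.
Things that resemble listed ones, but are neither listed nor needed, are in the scene too. Leave any green, orange or pink look-alike of the deck alone.

How it is judged:
On the way, in this order (a step that is already met when the one before it is completed fails the run):
1. the deck blank, still lying flat on the big sheet, sticks out at least 30 mm over the board's edge on the tray's side (y of deck in the frame of board below -0.08 m and angle between deck's own z axis and vertical below 0.1 rad and z of deck in the frame of board below 0.073 m and contact force between deck and sheet above 0.05 N), for 0.2 s.
2. the deck blank is held in the fingers, clear of the big sheet and the board (contact force between the fingers and deck above 1 N and contact force between deck and sheet below 0.02 N and contact force between deck and board below 0.02 N and height (world z) of deck above 0.03 m), for 0.2 s.
At the end, for the whole second after the job is handed in: the deck blank lies flat (within about 5 degrees), right way up and at rest on the floor of the tray, inside its walls; the big sheet is still within 20 mm of where it was on the board (z of deck in the frame of tray between 0.002 and 0.009 m and x of deck in the frame of tray between -0.06 and 0.06 m and y of deck in the frame of tray between -0.06 and 0.06 m and angle between deck's own z axis and vertical below 0.08 rad and linear speed of deck below 0.02 m/s and distance of sheet from where it was at the start of the episode below 0.02 m); the robot touches nothing.
It fails at once if the big sheet is dragged more than 20 mm (distance of sheet from where it was at the start of the episode above 0.02 m).
It fails at once if the deck blank tips over (more than about 45 degrees) (angle between deck's own z axis and vertical above 0.8 rad).
It fails at once if the deck blank is let go over the tray from more than about 45 mm above its floor (horizontal distance between deck and tray below 0.12 m and z of deck in the frame of tray above 0.05 m and contact force between the fingers and deck below 0.1 N).
It also fails if it takes over 61 s, if anything falls off the work surface, if the arm or the gripper's body presses on something with over 40 N, if the wrist force passes 120 N, or if a joint passes its speed limit or range.

## Robot

A 6-joint arm with a two-finger parallel gripper is mounted at the origin on the work surface. World frame = base frame: x ahead of the robot, y to its left, z up, the work surface at z = 0. Lengths are in m, angles in rad, forces in N, time in s.
With the tool pointing down it reaches from about 0.375 to 0.9 m from the base axis. Payload 3.1 kg.
Tool frame: the origin (TCP) lies midway between the tips of the shut fingers; the grasp point (between the pads) lies 19 mm behind it (manip.grip_depth is the distance from the TCP to the grasp point, in m); z points along the fingers, y is the line along which they close (so a half turn about z gives the same grasp; the last joint's range is limited). The gripper opens to 85 mm and grips with 20 to 120 N. Pads are 22 mm wide; open, the fingers measure 114 mm over their backs; the gripper's body (76 mm by 85 mm) begins 54 mm behind the grasp point. The pads swing forward as they close: fully open they stand 13 mm farther back than shut.
Start: joints at [-1.294, 0.527, 1.433, -0, 1.181, -0.178], TCP at [0.275, -0.561, 0.231] pointing down, gripper open.
Joint ranges: [-3.08, 3.08], [-0.75, 2.2], [0.22, 2.44], [-1.43, 4.57], [0, 2.65], [-2.85, 2.85]. Speed limits (rad/s): [2.79, 2.79, 3.14, 3.14, 3.14, 3.14].

## Interface

Orientations are given as a unit quaternion [x, y, z, w].
In Python, from station import telemetry, snapshot, manip gives the robot as it stands. The module is installed in compiled form; this text tells all that it offers.
- The arm moves only by the shell command python3 -m crank 'ROWS' [OPENING] [FORCE]. ROWS is text: rows parted by semicolons, each of 6 numbers parted by spaces: the shift along the tool's x, y, z as a fraction of full scale, then the turn, a rotation vector about the tool's x, y, z as a fraction of full scale. A call has exactly 5 rows; each row shifts and turns the commanded pose from where the row before left it, along the tool's axes as they then stand; what a row does not reach is not made up. Full scale, the value 1, is 4 cm for a shift and 90 degrees for a turn. A row lasts 1/10 s, in which the tool goes at most 50 mm and 8.59 degrees, less where a joint would pass 70% of its speed; a pose out of reach is approached as far as the arm can. A call with a number of a shift or a turn outside -1 to 1 is refused whole. A call with a gripper value outside its range is refused whole. OPENING is the opening, from -1 (shut) to 1 (fully open), set as the call begins (- or left out, the last holds). The fingers move at their own pace and stop on an object; FORCE is the grip in N (left out, the last holds). Time passes only in rows, so rows that do not move let the fingers close, or fill a call up. It gives the time, the measured TCP pose, the force, the opening and the grip force at its end, in the units of the state.
- telemetry.sense(): the state, without advancing time (a new reading comes with each control period).
- snapshot(name): name is "side" or "top" or "wrist"; returns a dict with "image" (384x512x3 uint8, red, green, blue), "depth" (384x512 float32, m along the optical axis (not along the pixel's ray), 0 where there is no reading), "camera_matrix" (3x3 intrinsics, pixels), "rvec" (rotation vector, rad) and "tvec" (3), from world to camera coordinates, as OpenCV has them. Camera axes: x right, y down, z forward; pixel columns grow to the right and rows downward; lengths in m; the calibration is good to about 2 mm. A picture is of the moment at which its call begins.
- manip.sign_off(): hands the job in; it is judged then, once.
The state is a dict: "t": time; "q": joint angles; "qd": joint speeds; "tau": joint torques, N m; "tcp_pos": TCP position; "tool_rot": TCP orientation; "force": force on the tool from outside, world axes, zero at the start; "ft_torque": the same for the moment, N m; "finger_gap": opening from 0.0 (shut) to 1.0 (fully open); "gripper_force": force on a finger pad.
Only numpy, scipy, OpenCV 4.12 (cv2) and the standard library are available. Lean on these libraries where they do the work, as an engineer would, in place of code of your own. Each camera call takes 0.05 s, during which the arm holds its last target. There are 200 camera calls.

## Working session

There is one attempt and no reset: what is moved stays moved. The work goes in short steps, Python scripts to look and compute and a shell command to move; the robot and the scene stay as the last step left them, time stands still between calls to the robot, and variables do not carry over. Pictures are saved under pics/ and viewed, at most 11 in all, crops included, and the job is handed in when it is done.

```bash
mkdir -p pics
cat > h.py <<'E'
import numpy as np,cv2
from station import telemetry,snapshot,manip
from scipy.spatial.transform import Rotation as R
def cam(s): 
    Rm=cv2.Rodrigues(np.array(s["rvec"],float))[0]; return Rm,np.array(s["tvec"],float).ravel(),np.array(s["camera_matrix"])
def plane(s,uv,z):
    Rm,t,K=cam(s); uv=np.atleast_2d(uv).astype(float)
    d=(np.linalg.inv(K)@np.c_[uv,np.ones(len(uv))].T).T@Rm; c=-Rm.T@t
    return c+d*((z-c[2])/d[:,2])[:,None]
def cloud(s):
    Rm,t,K=cam(s); D=s["depth"]; v,u=np.indices(D.shape)
    p=(np.linalg.inv(K)@np.stack([u.ravel(),v.ravel(),np.ones(u.size)]))*D.ravel()
    return ((p.T-t)@Rm).reshape(*D.shape,3)
def save(s,n): cv2.imwrite(f"pics/{n}.png",s["image"][:,:,::-1])
E
python3 - <<'E'
from h import *
a=snapshot("top");b=snapshot("side");
np.save("top0.npy",a,allow_pickle=True)
cv2.imwrite("pics/a.png",cv2.resize(a["image"][:,:,::-1],(800,600)))
save(b,"b")
s=telemetry.sense();print(s,manip.grip_depth,R.from_quat(s["tool_rot"]).as_matrix().round(3))
E
```

```text
{'t': 0.1, 'q': array([-1.29348826e+00,  5.28383566e-01,  1.43375256e+00, -1.36055190e-05,
        1.18138045e+00, -1.78490895e-01]), 'qd': array([ 0.00024739, -0.00308464, -0.00366707,  0.00015626, -0.0014095 ,
        0.00016065]), 'tau': array([-4.45777114e-04, -4.43304777e+01, -1.78585607e+01, -3.27551570e-04,
        3.85276624e-03, -1.11195132e-05]), 'tcp_pos': array([ 0.27496634, -0.56056763,  0.23043197]), 'tool_rot': array([ 9.74142082e-01,  2.25934234e-01, -5.37931683e-05, -9.60478249e-04]), 'force': array([-0.08170848, -0.1855921 , -0.50181999]), 'ft_torque': array([ 0.00030085, -0.00724256, -0.00578749]), 'gripper_force': 0.0, 'finger_gap': 0.9988141149596045} 0.0187 [[ 0.898  0.44  -0.001]
 [ 0.44  -0.898  0.002]
 [ 0.    -0.002 -1.   ]]
```

View pics/a.png

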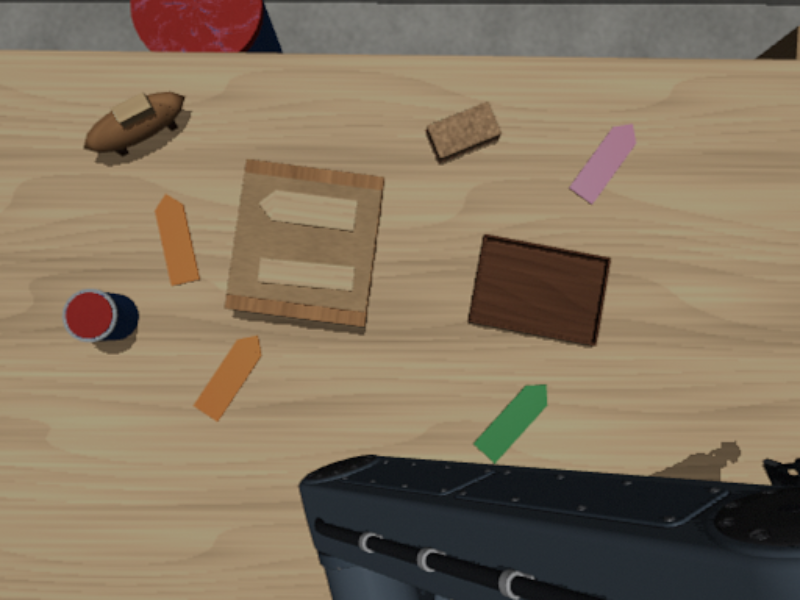

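View pics/b.png

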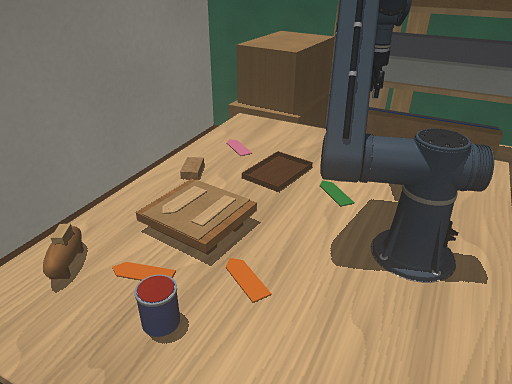

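The top view (800x600 scaling) shows the pointed blank at about (310,210). Its bow points left (+y) and its stern is at x≈356. The plain strip is at (306,275), the board's tray-side edge runs (383,178)–(365,327), and the tray is centred at (540,290). The side view agrees.

Run:
```python
from h import *
s=np.load("top0.npy",allow_pickle=True).item()
P=cloud(s); im=s["image"]; 
def quad(mask,z,name,eps=None):
    m=cv2.morphologyEx(mask.astype(np.uint8),cv2.MORPH_OPEN,np.ones((3,3)))
    cs=sorted(cv2.findContours(m,0,1)[0],key=cv2.contourArea)[::-1]
    for c in cs[:3]:
        if cv2.contourArea(c)<150: continue
        w=plane(s,c[:,0],z)[:,:2]; r=cv2.minAreaRect((w*1000).astype(np.float32))
        ap=cv2.approxPolyDP(c,3,True)[:,0]
        print(name,cv2.contourArea(c),"rect",np.round(r[0],1),np.round(r[1],1),round(r[2],1),"poly",ap.tolist(),plane(s,ap,z)[:,:2].round(4).tolist())
Z=P[...,2]
ok=(s["depth"]>0)
roi=np.zeros(Z.shape,bool); roi[90:225,135:260]=1
quad(roi&ok&(Z>0.05)&(Z<0.09),0.065,"board")
g=cv2.cvtColor(im,cv2.COLOR_RGB2HSV)
print("hsv deck",g[134,200],"sheet",g[155,200],"strip",g[176,200],"tray",g[185,345],"batt",g[110,200])
roi2=np.zeros(Z.shape,bool); roi2[115:192,155:236]=1
quad(roi2&(g[...,2]>(int(g[134,200,2])+int(g[155,200,2]))//2),0.072,"deck")
roi3=np.zeros(Z.shape,bool); roi3[140:230,290:400]=1
quad(roi3&(g[...,2]<110),0.022,"tray")
print("z deck",np.median(Z[130:138,185:215]),"sheet",np.median(Z[150:158,180:220]),"tray",np.median(Z[180:190,335:355]))
```

```text
board 8536.0 rect [586.7 156.1] [239.9 259.4] 83.0 poly [[157, 102], [143, 197], [232, 208], [244, 113], [169, 103], [163, 106]] [[0.7282, 0.2589], [0.4731, 0.29], [0.4462, 0.0546], [0.7009, 0.0255], [0.7258, 0.2268], [0.7175, 0.2426]]
hsv deck [ 18  78 166] sheet [ 17 100 132] strip [ 18  81 166] tray [ 10 141  74] batt [ 14 130 133]
deck 1028.5 rect [642.7 150.2] [160.   51.8] 83.1 poly [[167, 128], [173, 140], [225, 146], [227, 128], [183, 122]] [[0.6565, 0.2292], [0.6246, 0.2126], [0.61, 0.0748], [0.6583, 0.0701], [0.6731, 0.1871]]
deck 833.5 rect [532.2 151.6] [159.   39.9] 85.1 poly [[166, 167], [165, 179], [225, 183], [222, 170]] [[0.5526, 0.2296], [0.5208, 0.2315], [0.5117, 0.0735], [0.5461, 0.0819]]
tray 4772.5 rect [ 510.8 -253.6] [231.8 164.9] 80.0 poly [[309, 151], [299, 206], [381, 220], [390, 165]] [[0.6069, -0.1553], [0.454, -0.1279], [0.4176, -0.3539], [0.5701, -0.3804]]
z deck 0.07129924902921525 sheet 0.0674364216374401 tray 0.004178251531433879
```

```bash
python3 -m crank '0 0 0 0 0 -.0905;0 0 0 0 0 -.0905;0 0 0 0 0 -.0905;0 0 0 0 0 -.0905;0 0 0 0 0 -.0905' -1 40
python3 -m crank '0 0 0 0 0 -.0905;0 0 0 0 0 -.0905;.9 .33 0 0 0 0;.9 .33 0 0 0 0;.9 .33 0 0 0 0'
python3 -m crank '.9 .33 0 0 0 0;.9 .33 0 0 0 0;.9 .33 0 0 0 0;.9 .33 0 0 0 0;.9 .33 0 0 0 0'
python3 -m crank '.9 .33 0 0 0 0;.9 .33 0 0 0 0;.9 .33 0 0 0 0;.9 .33 0 0 0 0;.9 .33 0 0 0 0'
python3 -m crank '.9 .33 0 0 0 0;.9 .33 0 0 0 0;.9 .33 0 0 0 0;.9 .33 0 0 0 0;.9 .33 0 0 0 0'
python3 - <<'E'
from h import *
s=telemetry.sense();M=R.from_quat(s["tool_rot"]).as_matrix();print(s["t"],s["tcp_pos"],M.round(3),s["finger_gap"],s["force"])
print("left, units:",M.T@(np.array([.643,.151,.09])-s["tcp_pos"])/.04)
E
```

```text
t: 0.6
tcp_pos: [0.275, -0.5607, 0.2307]
tool_rot: [0.833, 0.553, 0.0, -0.001]
force: [1.4, 0.1, -0.5]
finger_gap: 0.144
gripper_force: 0.0
t: 1.1
tcp_pos: [0.3274, -0.4573, 0.2307]
tool_rot: [0.749, 0.663, 0.0, -0.001]
force: [0.6, -1.1, 0.1]
finger_gap: -0.001
gripper_force: 0.0
t: 1.6
tcp_pos: [0.4147, -0.2862, 0.231]
tool_rot: [0.748, 0.663, 0.0, -0.0]
force: [0.9, 0.2, 0.1]
finger_gap: 0.001
gripper_force: 0.0
t: 2.1
tcp_pos: [0.5017, -0.1154, 0.2311]
tool_rot: [0.748, 0.663, -0.0, -0.0]
force: [0.9, -0.9, 0.2]
finger_gap: -0.003
gripper_force: 0.0
t: 2.6
tcp_pos: [0.5887, 0.0554, 0.2309]
tool_rot: [0.748, 0.664, -0.0, -0.0]
force: [0.3, 0.5, -0.2]
finger_gap: -0.004
gripper_force: 0.0
2.6 [0.58872563 0.05535587 0.23088944] [[ 0.119  0.993 -0.001]
 [ 0.993 -0.119 -0.   ]
 [-0.    -0.001 -1.   ]] -0.0036424780547655708 [ 0.34936087  0.46715179 -0.21696911]
left, units: [2.53651799 1.06479225 3.52092071]
```

```bash
python3 -m crank '.85 .36 .7 0 0 0;.85 .36 .7 0 0 0;.84 .35 .7 0 0 0;0 0 .7 0 0 0;0 0 .5 0 0 0' 
python3 -m crank '0 0 .15 0 0 0;0 0 0 0 0 0;0 0 0 0 0 0;0 0 0 0 0 0;0 0 0 0 0 0'
python3 - <<'E'
from h import *
s=snapshot("wrist");save(s,"w1");s=snapshot("top");save(s,"t1")
a=np.hstack([cv2.imread("pics/w1.png"),cv2.imread("pics/t1.png")]);cv2.imwrite("pics/c.png",cv2.resize(a,(800,300)))
E
```

```text
t: 3.1
tcp_pos: [0.642, 0.151, 0.0964]
tool_rot: [0.747, 0.664, -0.001, -0.001]
force: [-0.1, 0.6, -0.2]
finger_gap: -0.004
gripper_force: 0.0
t: 3.6
tcp_pos: [0.644, 0.1493, 0.0948]
tool_rot: [0.748, 0.663, 0.001, 0.001]
force: [1.0, 0.5, 0.4]
finger_gap: -0.0
gripper_force: 0.0
```

View pics/c.png

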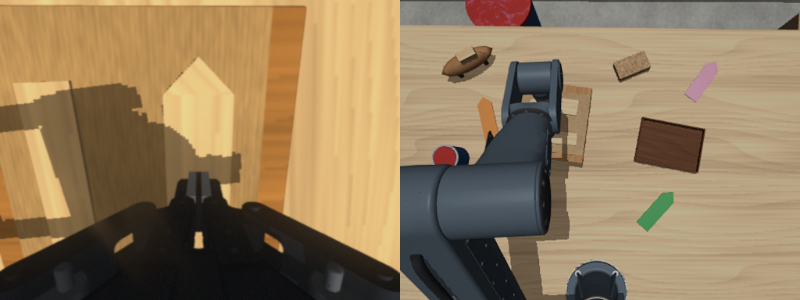

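The wrist view shows the shut tips at column 199, centred on the pointed blank (columns 164–234, tip at (199,57)). I'll lower the tool onto it.

```bash
python3 -m crank '0 0 .25 0 0 0;0 0 .2 0 0 0;0 0 0 0 0 0;0 0 0 0 0 0;0 0 0 0 0 0' 
python3 -m crank '0 0 .025 0 0 0;0 0 0 0 0 0;0 0 .025 0 0 0;0 0 0 0 0 0;0 0 0 0 0 0'  
python3 -m crank '0 0 .025 0 0 0;0 0 0 0 0 0;0 0 0 0 0 0;0 0 0 0 0 0;0 0 0 0 0 0'
```

```text
t: 4.2
tcp_pos: [0.6433, 0.1495, 0.0752]
tool_rot: [0.748, 0.663, -0.0, -0.0]
force: [0.2, 0.1, 0.0]
finger_gap: -0.004
gripper_force: 0.0
t: 4.7
tcp_pos: [0.6432, 0.1495, 0.0733]
tool_rot: [0.748, 0.663, -0.0, 0.0]
force: [0.6, 0.5, 0.4]
finger_gap: -0.003
gripper_force: 0.0
t: 5.2
tcp_pos: [0.6432, 0.1495, 0.0723]
tool_rot: [0.748, 0.663, 0.0, 0.0]
force: [-0.1, 0.1, 0.5]
finger_gap: -0.001
gripper_force: 0.0
```

```bash
python3 -m crank '0 0 .015 0 0 0;0 0 0 0 0 0;0 0 0 0 0 0;0 0 0 0 0 0;0 0 0 0 0 0' 
python3 -m crank '0 0 .015 0 0 0;0 0 0 0 0 0;0 0 0 0 0 0;0 0 0 0 0 0;0 0 0 0 0 0'
```

```text
t: 5.7
tcp_pos: [0.6433, 0.1495, 0.0721]
tool_rot: [0.748, 0.663, 0.0, 0.0]
force: [-1.4, 0.1, 4.9]
finger_gap: -0.005
gripper_force: 2.5
t: 6.2
tcp_pos: [0.6433, 0.1495, 0.0721]
tool_rot: [0.748, 0.664, 0.0, 0.0]
force: [-2.4, 0.2, 8.4]
finger_gap: 0.001
gripper_force: 3.9
```

```bash
python3 -m crank '-.1 0 -.005 0 0 0;-.1 0 0 0 0 0;-.1 0 0 0 0 0;-.1 0 0 0 0 0;-.1 0 0 0 0 0'
python3 - <<'E'
from h import *
s=snapshot("wrist");save(s,"w2")
E
```

```text
t: 6.7
tcp_pos: [0.642, 0.1301, 0.0721]
tool_rot: [0.748, 0.663, 0.002, 0.001]
force: [0.3, 2.2, 5.4]
finger_gap: 0.0
gripper_force: 2.8
```

View pics/w2.png

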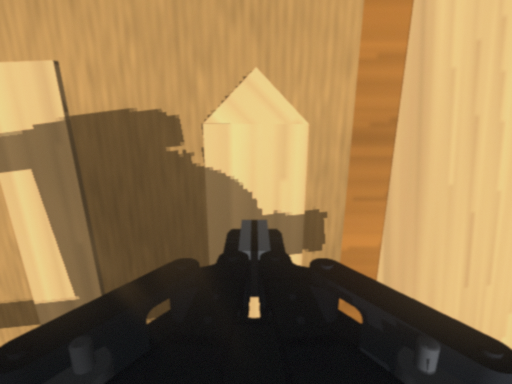

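The wrist view shows the bow tip still at (256,68), ahead of the fingertips at (255,222). The strip has shifted in the picture, so the blank is following the finger and the sheet isn't. I'll keep dragging.

```bash
python3 -m crank '-.12 0 0 0 0 0;-.12 0 0 0 0 0;-.12 0 0 0 0 0;-.12 0 0 0 0 0;-.12 0 0 0 0 0'
python3 - <<'E'
from h import *
s=snapshot("wrist");save(s,"w3")
E
cmp pics/w2.png pics/w3.png
```

```text
t: 7.25
tcp_pos: [0.6392, 0.1062, 0.0721]
tool_rot: [0.748, 0.663, 0.001, 0.001]
force: [0.4, 0.6, 6.0]
finger_gap: 0.005
gripper_force: 2.8
pics/w2.png pics/w3.png differ: byte 44, line 3
```

View pics/w3.png

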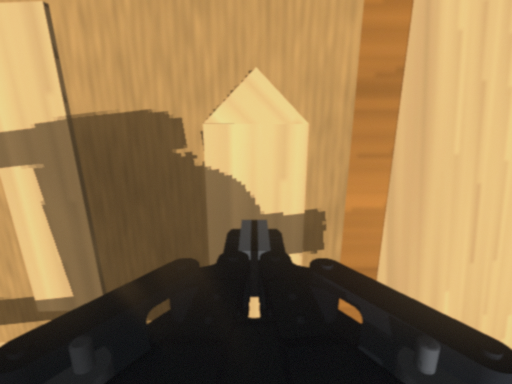

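The bow tip is still at (256,68) while the strip's end has moved from row 60 to row 2. The blank rides with the finger and the sheet stays put. I'll finish the slide, then lift off and measure.

```bash
python3 -m crank '-.12 0 0 0 0 0;-.12 0 0 0 0 0;-.12 0 0 0 0 0;-.12 0 0 0 0 0;-.12 0 0 0 0 0' 
python3 -m crank '-.12 0 0 0 0 0;-.12 0 0 0 0 0;-.12 0 0 0 0 0;-.12 0 0 0 0 0;-.12 0 0 0 0 0' 
python3 -m crank '0 0 0 0 0 0;0 0 0 0 0 0;0 0 0 0 0 0;0 0 -.1 0 0 0;0 0 -.3 0 0 0'
python3 -m crank '0 0 -.8 0 0 0;-.6 0 -.8 0 0 0;-.9 0 0 0 0 0;-.9 0 0 0 0 0;-.9 0 0 0 0 0' 1
python3 -m crank '-.9 0 0 0 0 0;-.9 0 0 0 0 0;-.9 0 0 0 0 0;0 0 0 0 0 0;0 0 0 0 0 0'
python3 - <<'E'
from h import *
s=snapshot("top");np.save("top1.npy",s,allow_pickle=True)
cv2.imwrite("pics/d.png",cv2.resize(s["image"][60:252,110:366,::-1],(768,576)))
E
```

```text
t: 7.8
tcp_pos: [0.6363, 0.0823, 0.0721]
tool_rot: [0.748, 0.663, 0.001, 0.001]
force: [0.2, 2.8, 6.4]
finger_gap: -0.001
gripper_force: 2.9
t: 8.3
tcp_pos: [0.6333, 0.0585, 0.0721]
tool_rot: [0.748, 0.663, 0.001, 0.001]
force: [0.6, 1.6, 6.6]
finger_gap: -0.0
gripper_force: 3.0
t: 8.8
tcp_pos: [0.6308, 0.0582, 0.0861]
tool_rot: [0.748, 0.663, -0.001, -0.001]
force: [-0.0, -0.5, -0.1]
finger_gap: -0.001
gripper_force: 0.0
t: 9.3
tcp_pos: [0.6163, -0.0739, 0.1523]
tool_rot: [0.748, 0.664, 0.0, 0.0]
force: [0.6, -0.5, 0.2]
finger_gap: 0.845
gripper_force: 0.0
t: 9.8
tcp_pos: [0.6031, -0.1808, 0.1515]
tool_rot: [0.749, 0.663, 0.0, -0.0]
force: [-0.2, 0.0, 0.0]
finger_gap: 1.0
gripper_force: 0.0
```

View pics/d.png

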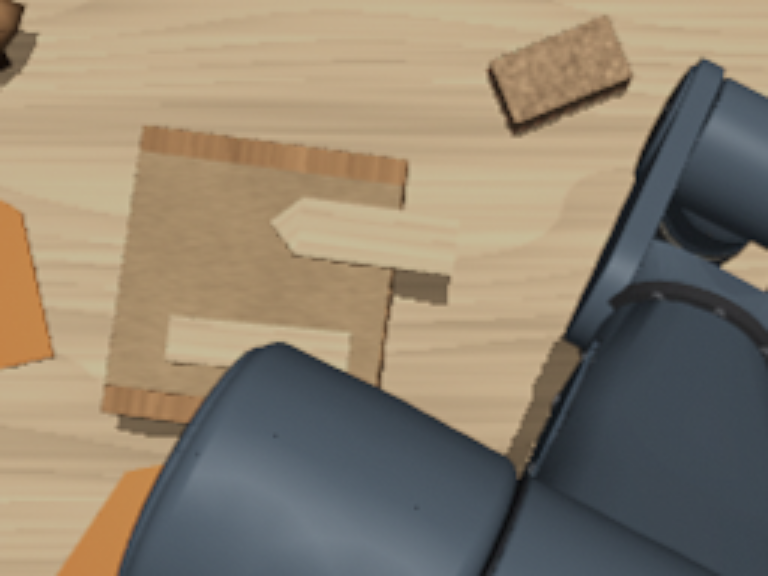

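The crop shows the blank flat, with its stern overhanging the board edge (crop x≈400 to 455, rows 217–275) and its bow at (272,222). The strip and sheet look unmoved. Next I'll measure the overhang from depth.

Run:
```python
from h import *
s=np.load("top1.npy",allow_pickle=True).item();s0=np.load("top0.npy",allow_pickle=True).item()
P=cloud(s);Z=P[...,2];b=np.array([.5867,.1561]);yd=np.array([.12,.993]);xd=np.array([.993,-.12])
m=(s["depth"]>0)&(Z>.06)&(Z<.085)
w=P[...,:2]-b; ly=w@yd; lx=w@xd
o=m&(ly<-.123)&(ly>-.2)&(lx>0)&(lx<.12)
print("overhang pts",o.sum(),"ly min",np.percentile(ly[o],[1,5]),"lx",np.percentile(lx[o],[1,50,99]),"z",np.median(Z[o]))
m2=np.zeros(m.shape,np.uint8);m2[o]=1
c=max(cv2.findContours(m2,0,1)[0],key=cv2.contourArea);pp=plane(s,c[:,0],.072)[:,:2]-b
print("contour",(pp@yd).min(),(pp@xd).min(),(pp@xd).max())
# bow+deck yaw: V mask where board in view
g=cv2.cvtColor(s["image"],cv2.COLOR_RGB2HSV)[...,2]; dm=((g>149)&m&(lx>.01)&(lx<.1)&(ly<.1)).astype(np.uint8)
dm=cv2.morphologyEx(dm,cv2.MORPH_OPEN,np.ones((3,3)))
c=max(cv2.findContours(dm,0,1)[0],key=cv2.contourArea);pp=plane(s,c[:,0],.072)[:,:2]
r=cv2.minAreaRect((pp*1000).astype(np.float32));print(r)
d0=np.abs(s["image"].astype(int)-s0["image"]).sum(2);print("sheet corner diff",d0[112:125,160:240].mean(),d0[150:165,160:230].mean())
t=telemetry.sense();M=R.from_quat(t["tool_rot"]).as_matrix()
c=np.array(r[0])/1000; origin=c-yd*.013
gp=origin-yd*.048
print("origin",origin,"board y",(origin-b)@yd,"grasp",gp,"units to z.10:",M.T@(np.r_[gp,.10]-t["tcp_pos"])/.04)
```

```text
overhang pts 360 ly min [-0.1713047  -0.16919552] lx [0.03073024 0.05574781 0.08194713] z 0.0711259056846988
contour -0.17171480734829297 0.029900123150350243 0.08228990840320746
((636.0675659179688, 113.30056762695312), (270.2135925292969, 89.61796569824219), 83.10330200195312)
sheet corner diff 73.02211538461539 78.23428571428572
origin [0.63450757 0.10039157] board y -0.04958156543627929 grasp [0.62874757 0.05272757] units to z.10: [ 5.84357484 -0.06160093  1.28925407]
```

Overhang is 52 mm and the deck lies flat. I'll go above the grasp point, then down around the sides.

```bash
python3 -m crank '.92 0 0 0 0 0;.92 -.02 0 0 0 0;.92 0 0 0 0 0;.92 0 0 0 0 0;.92 0 0 0 0 0' 1
python3 -m crank '0 0 0 0 0 0;0 0 0 0 0 0;0 0 .7 0 0 0;0 0 .1 0 0 0;0 0 0 0 0 0'
python3 - <<'E'
from h import *
s=snapshot("wrist");save(s,"w4");print(telemetry.sense()["tcp_pos"])
E
```

```text
t: 10.35
tcp_pos: [0.6242, 0.0062, 0.1514]
tool_rot: [0.747, 0.664, -0.0, -0.0]
force: [0.5, -0.5, -0.5]
finger_gap: 1.003
gripper_force: 0.0
t: 10.85
tcp_pos: [0.6236, 0.0021, 0.1183]
tool_rot: [0.749, 0.663, -0.001, -0.001]
force: [0.5, -0.1, 0.1]
finger_gap: 1.0
gripper_force: 0.0
[0.6244392  0.00196729 0.11923761]
```

View pics/w4.png

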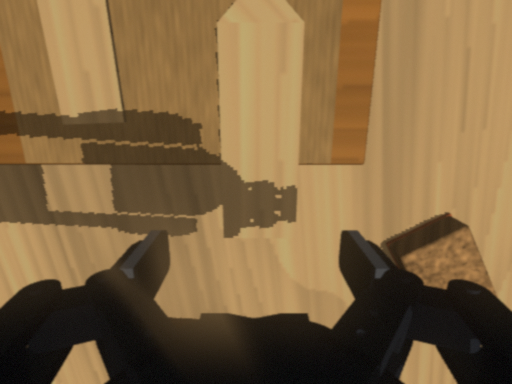

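The wrist view shows the open pads at columns 168 and 342, straddling the overhanging blank (about 222–300, centre ~261). The blank sits about 3 mm to the right, so I'll shift slightly, lower and close.

```bash
python3 -m crank '0 .065 .5 0 0 0;0 0 .4 0 0 0;0 0 .4 0 0 0;0 0 .25 0 0 0;0 0 0 0 0 0' 
python3 -m crank '0 0 0 0 0 0;0 0 0 0 0 0;0 0 0 0 0 0;0 0 0 0 0 0;0 0 0 0 0 0' -1 30
python3 -m crank '0 0 0 0 0 0;0 0 0 0 0 0;0 0 0 0 0 0;0 0 0 0 0 0;0 0 0 0 0 0' -1 40
python3 - <<'E'
from h import *
s=snapshot("wrist");save(s,"w5")
E
```

```text
t: 11.4
tcp_pos: [0.6267, 0.002, 0.0567]
tool_rot: [0.748, 0.663, -0.001, -0.001]
force: [-1.2, 1.1, 0.4]
finger_gap: 0.997
gripper_force: 0.0
t: 11.9
tcp_pos: [0.628, 0.0022, 0.0582]
tool_rot: [0.748, 0.663, 0.001, 0.001]
force: [0.0, -0.6, 4.0]
finger_gap: 0.602
gripper_force: 32.1
t: 12.4
tcp_pos: [0.628, 0.0022, 0.0579]
tool_rot: [0.748, 0.663, 0.001, 0.001]
force: [0.0, -0.8, 6.1]
finger_gap: 0.595
gripper_force: 41.4
```

View pics/w5.png

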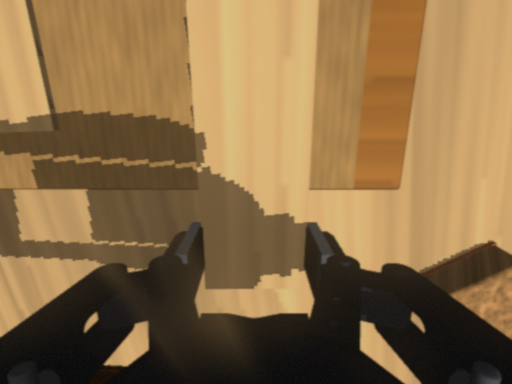

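The view shows the pads pinching the stern sides (columns ~203 and 307) with the blank still level. Gap 0.595 is about 51 mm and the grip is 41 N. Lifting.

```bash
python3 -m crank '0 0 -.1 0 0 0;0 0 -.2 0 0 0;0 0 -.3 0 0 0;0 0 -.3 0 0 0;0 0 -.2 0 0 0' 
python3 -m crank '0 0 -.1 0 0 0;0 0 0 0 0 0;0 0 0 0 0 0;0 0 0 0 0 0;0 0 0 0 0 0'
python3 - <<'E'
from h import *
s=snapshot("side");np.save("side1.npy",s,allow_pickle=True);cv2.imwrite("pics/e.png",cv2.resize(s["image"][100:292,100:356,::-1],(768,576)))
E
```

```text
t: 12.95
tcp_pos: [0.6278, 0.0023, 0.1029]
tool_rot: [0.748, 0.664, 0.001, 0.001]
force: [0.1, -0.2, -1.1]
finger_gap: 0.593
gripper_force: 41.6
t: 13.45
tcp_pos: [0.6269, 0.0024, 0.1048]
tool_rot: [0.748, 0.663, -0.0, -0.0]
force: [-0.1, -0.1, -0.8]
finger_gap: 0.593
gripper_force: 41.6
```

View pics/e.png

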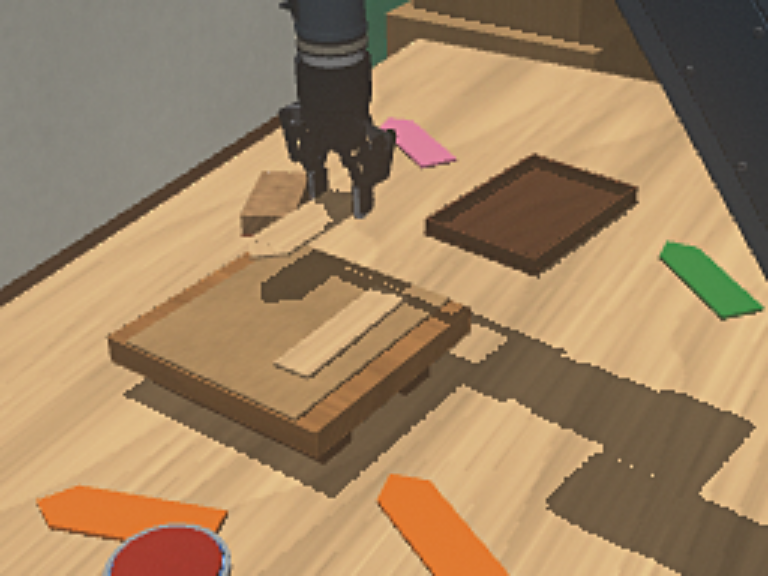

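The blank hangs level in the fingers (crop (285,230)) clear of the board, and the sheet is in place. The tray is at (530,213). Now I'll carry the blank there.

```bash
python3 -m crank '-.4 -.1 0 0 0 0;-.7 -.2 0 0 0 0;-.7 -.2 0 0 0 0;-.7 -.2 0 0 0 0;-.7 -.2 0 0 0 0' 
python3 -m crank '-.7 -.2 0 0 0 0;-.7 -.2 0 0 0 0;-.7 -.2 0 0 0 0;-.7 -.2 0 0 0 0;-.7 -.2 0 0 0 0'
python3 -m crank '-.7 -.2 0 0 0 0;-.4 -.1 0 0 0 .028;-.2 -.1 0 0 0 0;0 0 0 0 0 0;0 0 0 0 0 0'
python3 - <<'E'
from h import *
s=telemetry.sense();M=R.from_quat(s["tool_rot"]).as_matrix()
print(s["tcp_pos"],M[:,0].round(3),"left:",M.T@(np.array([.5018,-.3088,.02])-s["tcp_pos"])/.04)
w=snapshot("wrist");v=snapshot("side");save(w,"w6");np.save("w6.npy",w,allow_pickle=True)
a=np.hstack([w["image"][:,:,::-1],v["image"][:,:,::-1]]);cv2.imwrite("pics/f.png",cv2.resize(a,(800,300)))
# stern/deck tilt from wrist depth
P=cloud(w);q=P[:,256];print([(i,q[i].round(3).tolist()) for i in range(0,250,30)])
E
```

```text
t: 14.0
tcp_pos: [0.5751, -0.1223, 0.1052]
tool_rot: [0.748, 0.663, -0.0, -0.0]
force: [1.2, -0.2, -0.7]
finger_gap: 0.588
gripper_force: 41.6
t: 14.5
tcp_pos: [0.5183, -0.2565, 0.1052]
tool_rot: [0.748, 0.663, -0.0, -0.0]
force: [0.7, -0.3, -0.5]
finger_gap: 0.591
gripper_force: 41.6
t: 15.0
tcp_pos: [0.4972, -0.3032, 0.1052]
tool_rot: [0.763, 0.647, 0.0, -0.0]
force: [0.6, 0.2, -0.7]
finger_gap: 0.589
gripper_force: 41.6
[ 0.49719769 -0.30320722  0.10521805] [0.163 0.987 0.001] left: [-0.12102319  0.13751831  2.13027061]
[(0, [0.515, -0.197, 0.12]), (30, [0.513, -0.207, 0.12]), (60, [0.512, -0.218, 0.118]), (90, [0.51, -0.23, 0.118]), (120, [0.508, -0.243, 0.119]), (150, [0.506, -0.256, 0.119]), (180, [0.503, -0.27, 0.119]), (210, [0.501, -0.284, 0.119]), (240, [0.498, -0.3, 0.12])]
```

View pics/f.png

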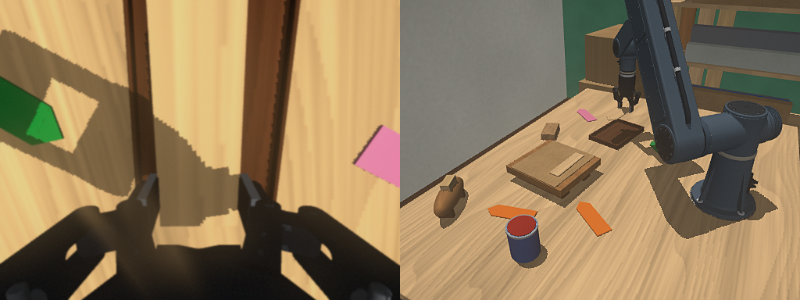

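The wrist view shows the blank (columns 155–243) inside the tray walls (outer edges ~125 and ~293), with bow and stern at the same height (z≈0.119). I'll correct by about 5 mm and lower it.

```bash
python3 -m crank '-.12 .14 .3 0 0 0;0 0 .5 0 0 0;0 0 .5 0 0 0;0 0 .5 0 0 0;0 0 .3 0 0 0' 
python3 -m crank '0 0 .2 0 0 0;0 0 0 0 0 0;0 0 0 0 0 0;0 0 0 0 0 0;0 0 0 0 0 0'
python3 -m crank '0 0 .1 0 0 0;0 0 0 0 0 0;0 0 0 0 0 0;0 0 0 0 0 0;0 0 0 0 0 0'
```

```text
t: 15.6
tcp_pos: [0.5019, -0.3088, 0.019]
tool_rot: [0.762, 0.647, -0.0, -0.001]
force: [-0.1, 0.0, -1.0]
finger_gap: 0.594
gripper_force: 41.6
t: 16.1
tcp_pos: [0.5026, -0.3102, 0.0142]
tool_rot: [0.763, 0.647, 0.0, 0.001]
force: [-0.5, 0.4, 0.1]
finger_gap: 0.595
gripper_force: 41.6
t: 16.6
tcp_pos: [0.5021, -0.3098, 0.0093]
tool_rot: [0.763, 0.647, -0.0, 0.0]
force: [-0.9, -0.8, -0.4]
finger_gap: 0.59
gripper_force: 41.6
```

```bash
python3 -m crank '0 0 .1 0 0 0;0 0 0 0 0 0;0 0 0 0 0 0;0 0 0 0 0 0;0 0 0 0 0 0'
python3 -m crank '0 0 .05 0 0 0;0 0 0 0 0 0;0 0 0 0 0 0;0 0 0 0 0 0;0 0 0 0 0 0'
```

```text
t: 17.1
tcp_pos: [0.5021, -0.3098, 0.0053]
tool_rot: [0.763, 0.647, 0.0, 0.0]
force: [0.7, -0.0, 0.0]
finger_gap: 0.592
gripper_force: 41.6
t: 17.6
tcp_pos: [0.5021, -0.3098, 0.0033]
tool_rot: [0.763, 0.647, 0.0, 0.0]
force: [-0.6, -0.4, -1.1]
finger_gap: 0.594
gripper_force: 41.6
```

```bash
python3 -m crank '0 0 .05 0 0 0;0 0 0 0 0 0;0 0 0 0 0 0;0 0 0 0 0 0;0 0 0 0 0 0'
python3 -m crank '0 0 .03 0 0 0;0 0 0 0 0 0;0 0 0 0 0 0;0 0 0 0 0 0;0 0 0 0 0 0'
```

```text
t: 18.1
tcp_pos: [0.5023, -0.3099, 0.002]
tool_rot: [0.763, 0.647, 0.0, 0.0]
force: [-0.4, 1.0, 5.5]
finger_gap: 0.593
gripper_force: 44.9
t: 18.6
tcp_pos: [0.5023, -0.31, 0.002]
tool_rot: [0.763, 0.647, 0.0, 0.001]
force: [-1.0, 1.1, 13.1]
finger_gap: 0.593
gripper_force: 48.8
```

The fingertips are on the floor and the blank is only a few mm above it. I'll back off slightly and open.

```bash
python3 -m crank '0 0 -.05 0 0 0;0 0 0 0 0 0;0 0 0 0 0 0;0 0 0 0 0 0;0 0 0 0 0 0' .19 20
python3 -m crank '0 0 0 0 0 0;0 0 0 0 0 0;0 0 0 0 0 0;0 0 0 0 0 0;0 0 0 0 0 0' .6
python3 -m crank '0 0 -.2 0 0 0;0 0 -.5 0 0 0;0 0 -.9 0 0 0;0 0 -.9 0 0 0;0 0 -.5 0 0 0'
python3 -m crank '-.8 0 -.5 0 0 0;-.8 0 0 0 0 0;0 0 0 0 0 0;0 0 0 0 0 0;0 0 0 0 0 0'
python3 - <<'E'
from h import *
w=snapshot("wrist");v=snapshot("top");a=np.hstack([w["image"][:,:,::-1],v["image"][:,:,::-1]]);cv2.imwrite("pics/g.png",cv2.resize(a,(800,300)))
P=cloud(w)
hsv=cv2.cvtColor(w["image"],cv2.COLOR_RGB2HSV)
tc=np.array([.511,-.2536]);ty=np.array([.165,.986]);tx=np.array([.986,-.165])
d=P[...,:2]-tc;X=d@tx;Y=d@ty;z=P[...,2]
m=(abs(X)<.07)&(abs(Y)<.105)&(hsv[...,2]>120)&(w["depth"]>0)&(z<.03)
print(m.sum(),"x",np.percentile(X[m],[1,99]),"y",np.percentile(Y[m],[1,99]),"z",np.percentile(z[m],[2,50,98]))
A=np.c_[X[m],Y[m],np.ones(m.sum())];print(np.linalg.lstsq(A,z[m],rcond=None)[0])
v0=np.load("top0.npy",allow_pickle=True).item()
E
```

```text
t: 19.1
tcp_pos: [0.5021, -0.3098, 0.002]
tool_rot: [0.763, 0.647, 0.0, 0.0]
force: [-0.2, 1.1, 1.5]
finger_gap: 0.598
gripper_force: 31.8
t: 19.6
tcp_pos: [0.502, -0.3097, 0.002]
tool_rot: [0.763, 0.647, -0.0, -0.0]
force: [0.0, 1.1, 0.1]
finger_gap: 0.803
gripper_force: 0.0
t: 20.1
tcp_pos: [0.5031, -0.3107, 0.1256]
tool_rot: [0.763, 0.647, 0.0, 0.002]
force: [0.6, -0.9, -0.1]
finger_gap: 0.802
gripper_force: 0.0
t: 20.6
tcp_pos: [0.4912, -0.3716, 0.1418]
tool_rot: [0.763, 0.647, 0.0, -0.001]
force: [-0.1, -0.6, -0.1]
finger_gap: 0.798
gripper_force: 0.0
8254 x [-0.0263373   0.02634402] y [-0.08133597  0.03424457] z [0.00590693 0.00967407 0.01119757]
[-0.00794875  0.00125323  0.00959622]
```

View pics/g.png

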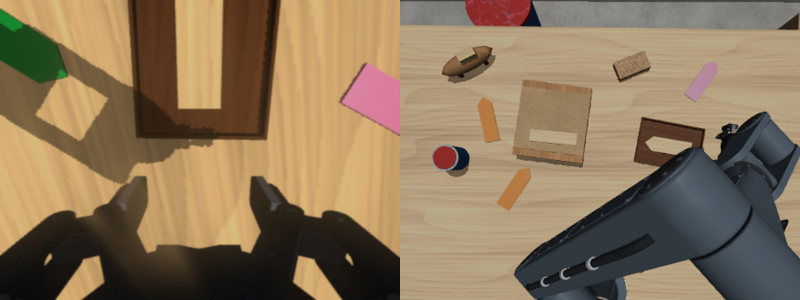

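The pictures show the blank lying flat in the tray, stern at wrist (200,108). Its top is at z≈0.0096, its tilt is below 0.01 rad, and it is centred within the walls. The gripper is clear and the sheet is in place on the board. Handing in.

```bash
python3 -c "
from station import manip;print(manip.sign_off())"
```

```text
the job is handed in; nothing more can be done
None
```

The job is handed in: the pointed deck blank was slid to a 52 mm overhang, pinched, lifted and let go flat on the tray floor, with the sheet looking unmoved in the last picture; the judge's verdict was not shown.

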